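# Sweep the mounted caps into the sorting tray

### The arm

A 6-joint arm with a two-finger parallel gripper is mounted at the origin on the work surface. World frame = base frame: x ahead of the robot, y to its left, z up, the work surface at z = 0. Lengths are in m, angles in degrees, forces in N, time in s.
With the tool pointing down it reaches from about 0.4 to 0.825 m from the base axis. Payload 7 kg.
Tool frame: the origin (TCP) lies midway between the tips of the shut fingers; the grasp point (between the pads) lies 19 mm behind it; z points along the fingers, y is the line along which they close (so a half turn about z gives the same grasp; the last joint's range is limited). The gripper opens to 88 mm and grips with 3 to 60 N. Pads are 19 mm wide; open, the fingers measure 130 mm over their backs; the gripper's body (78 mm by 193 mm) begins 47 mm behind the grasp point.
Start: joints at [89.846, 20.546, 0.682, 0, -70.136, -16.507], TCP at [0.194, 0.647, 0.227] pointing down, gripper open.
Joint ranges: [-176.03, 176.03], [-82.01, 121.73], [-58.28, 71.71], [-173.87, 95.51], [-174.79, -0.11], [-173.66, 173.66]. Speed limits (degrees/s): [136.94, 136.94, 172.46, 180, 180, 180].

### API

Orientations are given as a 3x3 rotation matrix whose columns are the frame's x, y, z axes.
In Python, from rig import robot gives the robot as it stands. Calls block until the motion is done:
- robot.goto(position, orientation): joint-space move of the TCP to a pose.
- robot.servo_line(position, ori=None, speed=0.15): straight line of the TCP; ori=None keeps the orientation; speed is the mean speed in m/s.
- robot.movej(angles): joint-space move.
- robot.move_gripper(opening): opening from 0.0 (shut) to 1.0 (fully open); the grip force is fixed at half the most; returns when the fingers have stopped.
- robot.dwell(seconds).
- robot.ik(position, orientation): joint angles nearest the present ones, or None.
- robot.grab_frame(name): name is "scene" or "top" or "wrist"; returns (picture, depth): 480x640x3 uint8, red, green, blue; 480x640 float32, m along the optical axis (not along the pixel's ray), 0 where there is no reading.
- robot.camera_info(name): a dict with "vfov" (degrees; the focal length in pixels is half the picture's height over the tangent of half this angle, whatever the lens; pixels are square), "cx", "cy" (the principal point, pixels), "k1" (the pictures are not rectified: a ray, as slopes to the right and down, at radius r is drawn at 1 + k1 r^2 times it, then the intrinsics apply), "view" (4x4, takes a point from world to camera coordinates); the wrist camera has in their place "T_tool_cam" (4x4, takes a point from camera to tool coordinates, whose origin is the TCP and whose axes are the flange's). Camera axes: x right, y down, z forward; pixel columns grow to the right and rows downward; lengths in m; the calibration is good to about 2 mm. A picture is of the moment at which its call begins: read the wrist's pose just before it. camera_info takes no time and is no camera call.
A pose or a line that the arm cannot do raises robot.Unreachable and nothing moves.
- robot.job_done(): hands the job in; it is judged then, once.
Readings, each from a call of its own:
- robot.read_t(): time.
- robot.read_qpos(): joint angles.
- robot.read_qvel(): joint speeds.
- robot.read_effort(): joint torques, N m.
- robot.read_position(): TCP position.
- robot.read_tcp_rot(): TCP orientation.
- robot.read_force(): force on the tool from outside, world axes, zero at the start.
- robot.read_ft_torque(): the same for the moment, N m.
- robot.read_grip_width(): opening from 0.0 (shut) to 1.0 (fully open).
- robot.read_finger_force(): force on a finger pad.
Only numpy, scipy, OpenCV 4.12 (cv2) and the standard library are available. Lean on these libraries where they do the work, as an engineer would, in place of code of your own. Each camera call takes 0.05 s, during which the arm holds its last target. There are 200 camera calls.

### The job

Sweep the three loose mounted bottle caps across the table with your fingertips, through the open side of the low wooden three-sided tray, until each lies flat and wholly inside it. Slide them only: do not lift, tip or stack them, and leave the small tin, the tumbler and the other things on the table where they are.

Things in the scene. Friction and masses are not known exactly. Their poses are not given: they have to be found in the camera images.
- cap0: one of three identical mounted bottle caps: a bright steel crown cap (32 mm across, 6 mm high) on a round black plastic base 40 mm in diameter and 10 mm high with an upright side; 16 mm high in all, about 18 g, lying loose and flat, cap up, on the table in front of the tray. Origin: centre of its underside; z up. It slides on the table when pushed and stops when the push stops
- cap1: one of three identical mounted bottle caps: a bright steel crown cap (32 mm across, 6 mm high) on a round black plastic base 40 mm in diameter and 10 mm high with an upright side; 16 mm high in all, about 18 g, lying loose and flat, cap up, on the table in front of the tray. Origin: centre of its underside; z up. It slides on the table when pushed and stops when the push stops
- cap2: one of three identical mounted bottle caps: a bright steel crown cap (32 mm across, 6 mm high) on a round black plastic base 40 mm in diameter and 10 mm high with an upright side; 16 mm high in all, about 18 g, lying loose and flat, cap up, on the table in front of the tray. Origin: centre of its underside; z up. It slides on the table when pushed and stops when the push stops
- tray: low dark wooden tray fixed to the table, cork-lined, inside 100 mm deep (its x) by 150 mm wide (its y). Walls 10 mm thick, 22 mm high at the back (+x) and both sides; the -x side, towards the robot, is open, no sill, floor level with the table. Origin: on the table, centre of the inside: mouth at x = -50 mm, back wall's face at +50 mm. Its yaw varies
- tin: small closed round metal tin, 44 mm in diameter, 43 mm high, standing upright among the caps; leave it. Origin: centre of its underside
- tumbler: small white ceramic tumbler, 44 mm in diameter, 55 mm high, standing upright among the caps; leave it. Origin: centre of its underside
- phone: blue phone lying flat, 150 x 72 x 9 mm, long side along its x, left of the work; leave it. Origin: centre of its underside
- opener: flat bottle opener with a wooden handle, 132 mm long along its x (-70 to +62 mm), 28 mm wide, 6 mm high, lying right of the work; leave it. Origin on its underside, in its handle
- loupe: folding magnifier standing upright: two square dark metal frames 44 x 44 mm, one above the other, the upper with a glass, 40 mm high, right of the tray; leave it. Origin: centre of its underside
- marker: white marker pen with a grey cap lying flat, 130 mm long along its x, 14 mm wide, 12 mm high, left of the work; leave it. Origin: underside, mid-length
Things that resemble listed ones, but are neither listed nor needed, are in the scene too. Leave any green look-alike of the cap2 alone.

How it is judged (in metres and radians):
At the end, for the whole second after the job is handed in: All three mounted caps lie flat on the table at rest, each with its centre at least 16 mm inside the tray's mouth line and between the walls; the tin, tumbler, phone, opener, loupe and marker are within 15 mm of where they began (x of cap0 in the frame of tray between -0.034 and 0.045 m and y of cap0 in the frame of tray between -0.07 and 0.07 m and height (world z) of each of cap0, cap1, cap2 below 0.004 m and angle between each of cap0, cap1, cap2's own z axis and vertical below 0.15 rad and linear speed of each of cap0, cap1, cap2 below 0.02 m/s and x of cap1 in the frame of tray between -0.034 and 0.045 m and y of cap1 in the frame of tray between -0.07 and 0.07 m and x of cap2 in the frame of tray between -0.034 and 0.045 m and y of cap2 in the frame of tray between -0.07 and 0.07 m and distance of each of tin, tumbler, phone, opener, loupe, marker from where it was at the start of the episode below 0.015 m); the robot touches nothing.
It fails at once if a mounted cap was lifted or tipped (height (world z) of any of cap0, cap1, cap2 above 0.012 m or angle between any of cap0, cap1, cap2's own z axis and vertical above 0.6 rad).
It fails at once if the tin, the tumbler or another thing on the table was moved or knocked over (distance of any of tin, tumbler, phone, opener, loupe, marker from where it was at the start of the episode above 0.015 m or angle between any of tin, tumbler, phone, opener, loupe, marker's own z axis and vertical above 0.4 rad).
It also fails if it takes over 72 s, if anything falls off the work surface, if the arm or the gripper's body presses on something with over 40 N, if the wrist force passes 120 N, or if a joint passes its speed limit or range.

## Working session

There is one attempt and no reset: what is moved stays moved. The work goes in short steps, each a Python script; the robot and the scene stay as the last script left them, time stands still between calls to the robot, and variables do not carry over. Pictures are saved under pics/ and viewed, at most 10 in all, crops included, and the job is handed in when it is done.

```bash
mkdir -p pics; ls; python3 - <<'E'
from rig import robot
import cv2,numpy as np
for n in ["top","scene"]:
    p,d=robot.grab_frame(n); cv2.imwrite(f"pics/{n}0.png",p[:,:,::-1]); np.save(f"pics/{n}0.npy",d)
    print(robot.camera_info(n))
print(robot.camera_info("wrist"),robot.read_tcp_rot(),robot.read_t())
E
```

```text
pics
{'vfov': 55.36172304068332, 'cx': 320.5768850187409, 'cy': 239.17344809687475, 'k1': -0.09460906167384149, 'view': array([[ 0.02675581, -0.99932052,  0.02534989, -0.01703146],
       [-0.98379584, -0.03082059, -0.17662343,  0.54313944],
       [ 0.17728472, -0.02021341, -0.983952  ,  0.87507406],
       [ 0.        ,  0.        ,  0.        ,  1.        ]])}
{'vfov': 45.04427021537485, 'cx': 328.74679441906466, 'cy': 243.31464281846448, 'k1': -0.11365592406994439, 'view': array([[-0.55736754,  0.83022485,  0.00825302,  0.3036193 ],
       [ 0.64031637,  0.43615855, -0.63226629, -0.31928685],
       [-0.52852281, -0.34712016, -0.77470719,  1.37894635],
       [ 0.        ,  0.        ,  0.        ,  1.        ]])}
{'vfov': 67.15205714105768, 'cx': 320.11012944482616, 'cy': 232.49700125871996, 'k1': -0.03719344637760093, 'T_tool_cam': array([[ 5.06798311e-04, -9.61635035e-01, -2.74331555e-01,
         7.36996722e-02],
       [ 9.99999865e-01,  4.55631420e-04,  2.50234087e-04,
        -4.07042330e-04],
       [-1.15639789e-04, -2.74331645e-01,  9.61635136e-01,
        -1.58223010e-01],
       [ 0.00000000e+00,  0.00000000e+00,  0.00000000e+00,
         1.00000000e+00]])} [[ 9.57970452e-01 -2.86866708e-01 -3.25078647e-04]
 [-2.86866872e-01 -9.57969350e-01 -1.45661069e-03]
 [ 1.06437733e-04  1.48864430e-03 -9.99998886e-01]] 0.1
```

View pics/top0.png

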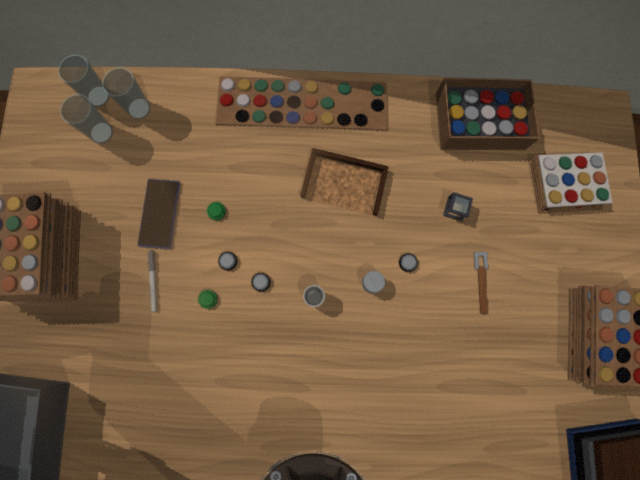

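View pics/scene0.png

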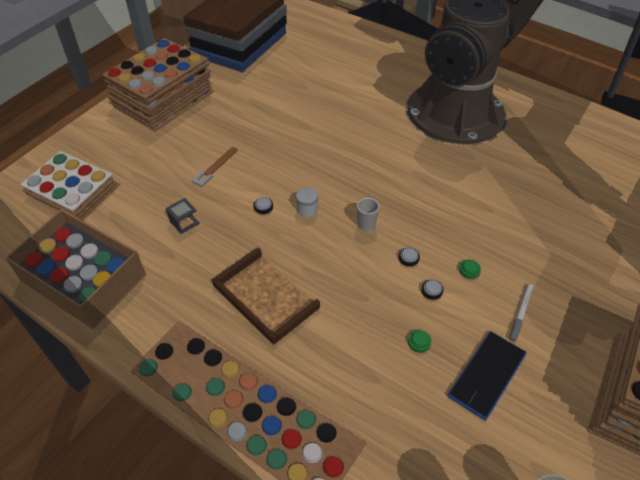

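The top view shows three steel caps on black bases at (228,261), (261,282) and (408,262). Things that could be mistaken for them: green look-alikes at (217,211) and (208,299), the tin at (373,282), the tumbler at (314,296), and display caps on the boards. The tray is at (345,183) with its mouth facing the robot. The scene view has the same caps at (409,256), (432,289) and (263,205).

```bash
cat > h.py <<'E'
import numpy as np,cv2
from rig import robot
def cam(n):
    c=robot.camera_info(n); f=240/np.tan(np.radians(c['vfov']/2)); return c,f
def ray(n,uv,V=None):
    c,f=cam(n); K=np.array([[f,0,c['cx']],[0,f,c['cy']],[0,0,1]])
    s=cv2.undistortPoints(np.array(uv,float).reshape(-1,1,2),K,np.array([c['k1'],0,0,0]))[:,0]
    V=c['view'] if V is None else V
    R=V[:3,:3]; return -R.T@V[:3,3], np.c_[s,np.ones(len(s))]@R
def plane(n,uv,z,V=None):
    o,d=ray(n,uv,V); return o+d*((z-o[2])/d[:,2])[:,None]
def tri(a,ua,b,ub):
    (o1,d1),(o2,d2)=ray(a,[ua]),ray(b,[ub]); d1,d2=d1[0],d2[0]
    t=np.linalg.lstsq(np.c_[d1,-d2],o2-o1,rcond=None)[0]
    p,q=o1+t[0]*d1,o2+t[1]*d2; return (p+q)/2,np.linalg.norm(p-q)
def project(n,P):
    c,f=cam(n);V=c['view']; K=np.array([[f,0,c['cx']],[0,f,c['cy']],[0,0,1]])
    return cv2.projectPoints(np.array(P,float).reshape(-1,3),cv2.Rodrigues(V[:3,:3])[0],V[:3,3],K,np.array([c['k1'],0,0,0.]))[0][:,0]
E
cat > m.py <<'E'
from h import *
T=cv2.imread('pics/top0.png');S=cv2.imread('pics/scene0.png')
def steel(I,uv,r=12):
    u,v=uv; w=I[v-r:v+r,u-r:u+r]; h=cv2.cvtColor(w,cv2.COLOR_BGR2HSV)
    m=((h[...,1]<70)&(h[...,2]>75)).astype(np.uint8)
    k,l,s,c=cv2.connectedComponentsWithStats(m); i=1+s[1:,4].argmax()
    return c[i]+[u-r,v-r],s[i,2:]
for nm,a,b in [('capA',(228,261),(409,256)),('capB',(261,282),(432,289)),('capC',(408,262),(263,205)),('tin',(373,280),(307,195)),('tumbler',(314,295),(368,206))]:
    a2,sa=steel(T,a,12);b2,sb=steel(S,b,12)
    print(nm,a2.round(1),sa,b2.round(1),sb,*[np.round(x,4) for x in tri('top',a2,'scene',b2)],plane('top',[a2],.016)[0].round(4))
d=np.load('pics/top0.npy'); c,f=cam('top')
vv,uu=np.mgrid[130:330,130:510]; dd=d[130:330,130:510].ravel()
o,r=ray('top',np.c_[uu.ravel(),vv.ravel()]); H=(o+r*dd[:,None]); np.save('pics/pts.npy',H.reshape(200,380,3))
Z=H[:,2].reshape(200,380); m=((Z>.005)).astype(np.uint8)
k,l,s,cc=cv2.connectedComponentsWithStats(m)
for i in range(1,k):
    if s[i,4]>30:
        P=H.reshape(200,380,3)[l==i]; print(cc[i].round()+130,s[i,4],P.min(0).round(3),P.max(0).round(3),np.median(P[:,2]).round(3))
cr=cv2.resize(T[140:320,190:450],None,fx=3,fy=3,interpolation=cv2.INTER_CUBIC); cv2.imwrite('pics/crop0.png',cr)
E
python3 m.py
```

```text
capA [226.4 260.1] [ 16  15 179] [409.1 254.3] [ 17  15 206] [0.5001 0.1611 0.0821] 0.0413 [0.4992 0.1919 0.016 ]
capB [259.9 281.3] [ 15  16 180] [432.9 287. ] [ 19  17 228] [ 0.4547  0.1549 -0.068 ] 0.0541 [0.4574 0.1204 0.016 ]
capC [408.5 261.7] [ 15  15 171] [262.9 202.9] [ 17  13 173] [ 0.5074 -0.1872  0.0095] 0.0027 [ 0.5072 -0.187   0.016 ]
tin [373.2 281.4] [ 23  21 395] [306.8 197.1] [ 22  20 389] [ 0.462  -0.1097  0.0326] 0.0023 [ 0.4641 -0.1131  0.016 ]
tumbler [313.9 295.9] [ 22  22 333] [367.4 207.6] [ 24  21 387] [0.4287 0.0099 0.0451] 0.0025 [0.4308 0.0085 0.016 ]
[475. 139.] 1324 [ 0.38  -0.423  0.005] [0.809 0.017 0.957] 0.04
[347. 171.] 990 [ 0.38  -0.144  0.005] [0.749 0.044 0.957] 0.02
[159. 213.] 2213 [0.38  0.017 0.005] [0.673 0.385 0.957] 0.008
[460. 204.] 454 [ 0.38  -0.32   0.005] [0.655 0.017 0.957] 0.039
[216. 210.] 272 [0.38  0.017 0.005] [0.624 0.242 0.957] 0.013
[152. 281.] 322 [0.38  0.017 0.005] [0.514 0.361 0.957] 0.009
[227. 261.] 266 [0.38  0.017 0.005] [0.518 0.209 0.957] 0.013
[408. 263.] 279 [ 0.38  -0.207  0.005] [0.525 0.017 0.957] 0.013
[482. 289.] 206 [ 0.38  -0.357  0.005] [0.503 0.017 0.957] 0.006
[373. 282.] 404 [ 0.44  -0.132  0.005] [ 0.483 -0.089  0.046] 0.042
[260. 282.] 291 [0.438 0.102 0.006] [0.476 0.14  0.018] 0.013
[314. 295.] 229 [ 0.38  -0.011  0.005] [0.45  0.03  0.957] 0.049
[207. 299.] 300 [0.38  0.017 0.005] [0.439 0.248 0.957] 0.013
```

View pics/crop0.png

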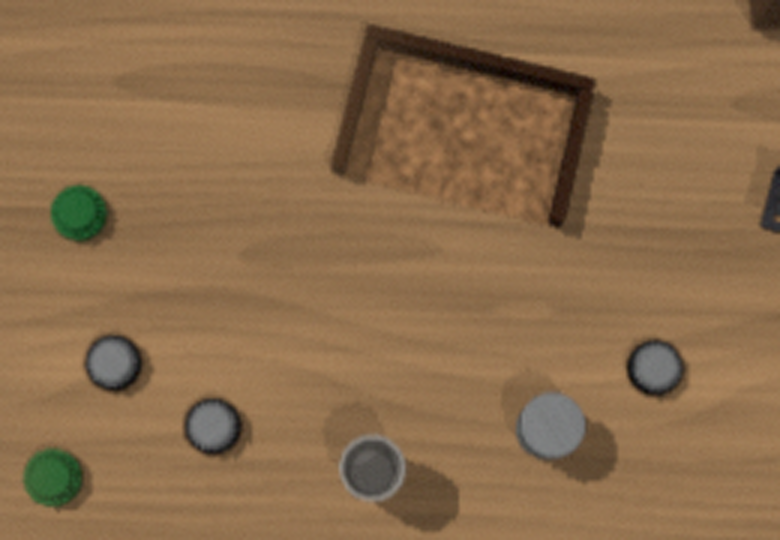

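The crop confirms three steel caps with black bases at crop (114,362), (213,426) and (656,367), and no green ones among them. The tray's outer rim corners are at crop (335,172), (370,27), (594,82) and (558,225). I had paired A and B the wrong way round in the scene view, so I'm swapping them and triangulating the tray.

```bash
cat > m2.py <<'E'
from h import *
for n,a,b in [('A',(226.9,260.5),(432.5,287.5)),('B',(260.4,281.5),(409.1,254.8)),('C',(408.5,261.7),(262.9,203.5))]:
    p,e=tri('top',a,'scene',b); print(n,p.round(4),e.round(4))
c=np.array([(335,172),(370,27),(594,82),(558,225)])/3+[189.7,139.7]
P=plane('top',c,.022); print(P.round(4)); print('to scene',project('scene',P).round())
s=[(317.5,302),(276,338.),(214,289),(258,251)]
for a,b in zip(c,s): print(*[np.round(x,4) for x in tri('top',a,'scene',b)])
L=[np.linalg.norm(P[i]-P[(i+1)%4]) for i in range(4)];print('sides .11 .17 .11 .17:',np.round(L,4))
ax=(P[1]+P[2]-P[0]-P[3])[:2];lat=(P[1]+P[0]-P[2]-P[3])[:2]
y1=np.degrees(np.arctan2(ax[1],ax[0]));y2=np.degrees(np.arctan2(-lat[0],lat[1]));print('yaw',y1,y2)
y=np.radians((y1+y2)/2);u=np.array([np.cos(y),np.sin(y)]); print('origin',P.mean(0)[:2]-u*.005)
E
python3 m2.py
```

```text
A [0.4989 0.1936 0.0076] 0.0025
B [0.4571 0.1217 0.0078] 0.0032
C [ 0.5076 -0.1874  0.0079] 0.003
[[ 0.6373  0.0412  0.022 ]
 [ 0.7463  0.0198  0.022 ]
 [ 0.7107 -0.1423  0.022 ]
 [ 0.6042 -0.1166  0.022 ]]
to scene [[319. 296.]
 [271. 335.]
 [212. 277.]
 [260. 245.]]
[0.6411 0.0412 0.009 ] 0.0008
[0.7458 0.0236 0.0179] 0.0086
[ 0.718  -0.1426 -0.0063] 0.0102
[ 0.6081 -0.1189  0.0058] 0.0
sides .11 .17 .11 .17: [0.1111 0.166  0.1096 0.1612]
yaw -12.327574014815267 -12.118545812298505
origin [ 0.66977167 -0.04841738]
```

The caps triangulate to A (.499,.193), B (.457,.121) and C (.508,-.187). The tray is at (.670,-.048) with a yaw of -12°. I'll take one wrist view from above to refine these and check reachability.

```bash
cat > w.py <<'E'
from h import *
def Rd(th,flip=False):
    s=-1 if flip else 1; x=s*np.array([np.cos(th),np.sin(th),0]); z=np.array([0,0,-1.]); return np.c_[x,np.cross(z,x),z]
if __name__=='__main__':
    R=Rd(0)
    for p in [(.62,0,.32),(.6,0,.3)]:
        if robot.ik(p,R) is not None: print(p); break
    robot.goto(p,R); robot.move_gripper(.18); robot.dwell(.3)
    P,Q=robot.read_position(),robot.read_tcp_rot(); I,d=robot.grab_frame('wrist')
    cv2.imwrite('pics/w1.png',I[:,:,::-1]); np.savez('pics/w1.npz',P=P,R=Q,d=d)
    print(robot.read_t(),P,robot.read_qpos(),robot.read_grip_width())
    for a in (-62,-12,-44,58):
        for f in (0,1):
            for q in [(.483,.228,.004),(.43,.15,.004),(.48,-.221,.004),(.56,0,.004),(.68,-.05,.004)]:
                if robot.ik(q,Rd(np.radians(a),f)) is None: print('no',a,f,q)
E
python3 w.py
```

```text
(0.62, 0, 0.32)
4.45 [6.19997526e-01 7.68528744e-06 3.20002434e-01] [ 1.80212847e+01  1.28960038e+01  2.05771752e+00  2.14249576e-03
 -7.91584046e+01  7.19790139e+01] 0.17901032905062986
no -44 1 (0.483, 0.228, 0.004)
no -44 1 (0.43, 0.15, 0.004)
```

View pics/w1.png

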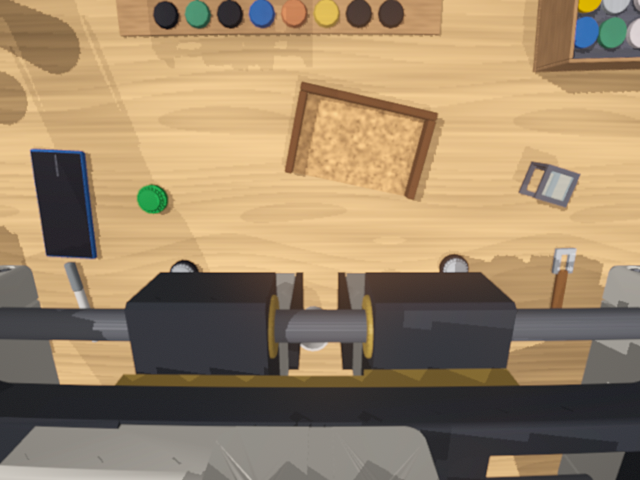

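The wrist view shows the tray rim corners at (286,171), (302,83), (437,115) and (415,199). The gripper half hides caps A and C at (184,267) and (454,267).

```bash
cat > m3.py <<'E'
from h import *
z=np.load('pics/w1.npz');Tw=np.eye(4);Tw[:3,:3]=z['R'];Tw[:3,3]=z['P']
V=np.linalg.inv(Tw@robot.camera_info('wrist')['T_tool_cam'])
P=plane('wrist',[(286.5,172),(302,83),(437,115),(415,199)],.022,V)
print(P.round(4),'sides',[np.linalg.norm(P[i]-P[(i+1)%4]).round(4) for i in range(4)])
ax=(P[1]+P[2]-P[0]-P[3])[:2];lat=(P[1]+P[0]-P[2]-P[3])[:2]
y1=np.arctan2(ax[1],ax[0]);y2=np.arctan2(-lat[0],lat[1]);print('yaw',np.degrees([y1,y2]))
u=np.array([np.cos(y2),np.sin(y2)]); print('origin',P.mean(0)[:2]-u*.005)
print('cap top-front rims A C (expect x=cap+.016):',plane('wrist',[(184,264),(454,257)],.014,V).round(4))
print('opener/loupe side check, green',plane('wrist',[(152,198)],.016,V).round(4))
E
python3 m3.py
```

```text
[[ 0.6425  0.0425  0.022 ]
 [ 0.7472  0.0218  0.022 ]
 [ 0.7115 -0.141   0.022 ]
 [ 0.6084 -0.1213  0.022 ]] sides [np.float64(0.1067), np.float64(0.1667), np.float64(0.105), np.float64(0.1673)]
yaw [-11.00025373 -12.06292307]
origin [ 0.67251272 -0.0484241 ]
cap top-front rims A C (expect x=cap+.016): [[ 0.5162  0.1878  0.014 ]
 [ 0.5266 -0.183   0.014 ]]
opener/loupe side check, green [[0.6086 0.2197 0.016 ]]
```

```bash
cat > sweep.py <<'E'
from w import *
yaw=np.radians(-12.); u=np.array([np.cos(yaw),np.sin(yaw)]); v=np.array([-u[1],u[0]]); O=np.array([.672,-.0485])
tw=lambda x,y:O+x*u+y*v
tl=lambda p:np.array([(np.array(p)-O)@u,(np.array(p)-O)@v])
OFF=.0278; Z=.004; UP=.075
def push(c,t,th=None,back=.044,speed=.1):
    """push cap centre c -> t in a straight line, then retreat and rise; returns predicted centre"""
    c,t=np.array(c,float),np.array(t,float); d=(t-c)/np.linalg.norm(t-c); R=Rd(np.arctan2(d[1],d[0]))
    s=c-d*back; e=t-d*OFF; P=lambda p,z:np.r_[p,z]
    robot.goto(P(s,UP),R); robot.servo_line(P(s,Z),speed=.15)
    robot.servo_line(P(e,Z),speed=speed); F=robot.read_force()
    robot.servo_line(P(e-d*.012,Z),speed=.1); robot.servo_line(P(e-d*.012,UP),speed=.25)
    print('pushed to',t.round(3),'F',np.round(F,1),'t',robot.read_t())
def look(name):
    I,_=robot.grab_frame('top'); cv2.imwrite(f'pics/{name}.png',I[:,:,::-1]); return I
def caps(I):
    h=cv2.cvtColor(I,cv2.COLOR_RGB2HSV); m=((h[...,1]<70)&(h[...,2]>75)).astype(np.uint8); m[:140]=0;m[330:]=0;m[:,:190]=0;m[:,440:]=0
    k,l,s,c=cv2.connectedComponentsWithStats(m)
    for i in range(1,k):
        if 60<s[i,4]<600:
            p=plane('top',[c[i]],.016)[0,:2]; print(c[i].round(),s[i,2:],'world',p.round(4),'tray',tl(p).round(4))
E
python3 - <<'E'
from sweep import *
push((.5075,-.187),tw(-.088,-.033))
robot.goto((.45,.3,.2),Rd(np.radians(-12)))
caps(look('t1'))
E
```

```text
pushed to [ 0.579 -0.062] F [ 0.7  0.1 -0.3] t 8.875
[350. 226.] [ 15  16 180] world [ 0.5787 -0.0625] tray [-0.0884 -0.0331]
[226. 260.] [ 16  16 187] world [0.4988 0.192 ] tray [-0.2194  0.1992]
[373. 282.] [ 23  22 405] world [ 0.4635 -0.113 ] tray [-0.1905 -0.1064]
[260. 281.] [ 15  16 187] world [0.4574 0.1203] tray [-0.245   0.1205]
[314. 296.] [ 22  22 370] world [0.4313 0.0091] tray [-0.2474  0.0063]
```

View pics/t1.png

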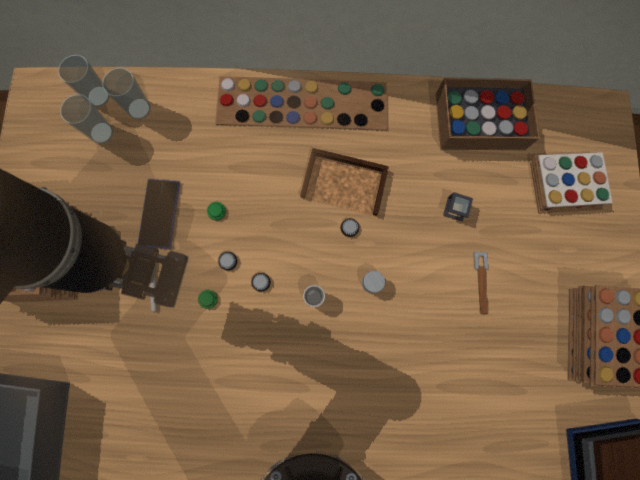

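The cap landed within 1 mm of the prediction, at pixel (350,226), and nothing else moved. Next I push C in, then B.

```bash
python3 - <<'E'
from sweep import *
push((.5787,-.0625),tw(.022,-.033))
push((.4572,.1207),tw(-.088,.033))
push(tw(-.088,.033),tw(.022,.033))
robot.goto((.45,.3,.2),Rd(np.radians(-12)))
caps(look('t2'))
E
```

```text
pushed to [ 0.687 -0.085] F [ 0.6 -0.5  1.1] t 14.8667
pushed to [0.593 0.002] F [ 0.6 -0.6 -0.7] t 19.5167
pushed to [ 0.7   -0.021] F [ 0.5 -0.5  0.1] t 22.825
[332. 171.] [ 16  15 175] world [ 0.6999 -0.0218] tray [0.0217 0.0319]
[361. 178.] [ 15  15 169] world [ 0.686  -0.0856] tray [ 0.0214 -0.0333]
[226. 260.] [ 16  16 187] world [0.4988 0.192 ] tray [-0.2194  0.1992]
[373. 282.] [ 23  22 405] world [ 0.4635 -0.1131] tray [-0.1905 -0.1065]
[314. 296.] [ 22  22 363] world [0.4313 0.0091] tray [-0.2474  0.0063]
```

```bash
python3 - <<'E'
from sweep import *
push((.4988,.1922),tw(-.09,0),back=.038)
push(tw(-.09,0),tw(-.012,0))
robot.goto((.45,.3,.2),Rd(np.radians(-12)))
caps(look('t3'))
E
```

```text
pushed to [ 0.584 -0.03 ] F [ 0.5  0.1 -0.5] t 29.1333
pushed to [ 0.66  -0.046] F [-1.1 -0.5 -0.6] t 32.5167
[332. 171.] [ 16  15 175] world [ 0.6999 -0.0219] tray [0.0217 0.0318]
[361. 178.] [ 15  15 166] world [ 0.6859 -0.0856] tray [ 0.0213 -0.0334]
[343. 188.] [ 15  16 180] world [ 0.6609 -0.0467] tray [-0.0112 -0.0006]
[373. 282.] [ 23  22 404] world [ 0.4636 -0.113 ] tray [-0.1905 -0.1065]
[314. 296.] [ 22  22 371] world [0.4313 0.009 ] tray [-0.2474  0.0062]
```

View pics/t3.png

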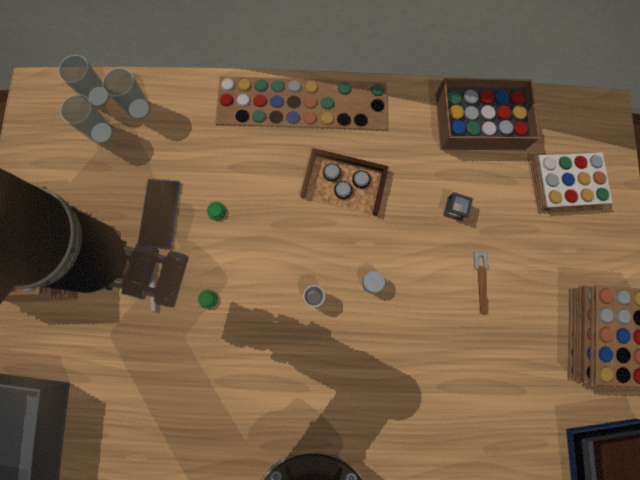

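All three caps lie inside the tray at (332,171), (361,178) and (343,188). The tin, tumbler and the rest haven't moved.

```bash
python3 -c "
from rig import robot
robot.dwell(.3); print(robot.job_done(), robot.read_t())"
```

```text
the job is handed in; nothing more can be done
the job is handed in; nothing more can be done
```

The job is handed in at about 33 s: the last top view shows all three caps inside the tray, at least 20 mm from the judged limits, with nothing else on the table visibly moved; no verdict came back.

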